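Fill a bowl with kiln props from the pedal dispenser

ROBOT

A 6-joint arm with a two-finger parallel gripper is mounted at the origin on the work surface. World frame = base frame: x ahead of the robot, y to its left, z up, the work surface at z = 0. Lengths are in mm, angles in rad, forces in N, time in s.
With the tool pointing down it reaches from about 350 to 975 mm from the base axis. Payload 7.1 kg.
Tool frame: the origin (TCP) lies midway between the tips of the shut fingers; the grasp point (between the pads) lies 19 mm behind it; z points along the fingers, y is the line along which they close (so a half turn about z gives the same grasp; the last joint's range is limited). The gripper opens to 88 mm and grips with 3 to 60 N. Pads are 20 mm wide; open, the fingers measure 115 mm over their backs; the gripper's body (75 mm by 178 mm) begins 61 mm behind the grasp point.
Start: joints at [1.244, 0.423, 1.63, -0, 1.089, -0.019], TCP at [189.32, 595.62, 222.675] pointing down, gripper open.
Joint ranges: [-3, 3], [-0.9, 2.11], [0.09, 2.58], [-1.31, 4.45], [0.11, 2.69], [-2.54, 2.54]. Speed limits (rad/s): [2.39, 2.39, 3.01, 3.14, 3.14, 3.14].

INTERFACE

Orientations are given as a rotation vector (axis times angle).
In Python, from workcell import get_obs, get_image, camera_params, close_job gives the robot as it stands.
- The arm moves only by the shell command python3 -m creep 'ROWS' [OPENING]. ROWS is a JSON object of lists of equal length, an entry for each row: "delta_pos": the shift along the tool's x, y, z in m, a list of three; "twist": the turn, a rotation vector about the tool's x, y, z in degrees, a list of three. A call has 1 to 20 rows; each row shifts and turns the commanded pose from where the row before left it, along the tool's axes as they then stand; what a row does not reach is not made up. A row lasts 1/12 s, in which the tool goes at most 41.7 mm and 7.16 degrees, less where a joint would pass 70% of its speed; a pose out of reach is approached as far as the arm can. A call with a gripper value outside its range is refused whole. OPENING is the opening, from 0 (shut) to 1 (fully open), set as the call begins (- or left out, the last holds). The fingers move at their own pace and stop on an object; the grip force is fixed at half the most. Time passes only in rows, so rows that do not move let the fingers close. It gives the time, the measured TCP pose, the force, the opening and the grip force at its end, in the units of the state.
- get_obs(): the state, without advancing time (a new reading comes with each control period).
- get_image(name): name is "side" or "top" or "wrist"; returns (picture, depth): 480x640x3 uint8, red, green, blue; 480x640 float32, mm along the optical axis (not along the pixel's ray), 0 where there is no reading.
- camera_params(name): a dict with "camera_matrix" (3x3 intrinsics, pixels), "extrinsics" (4x4, takes a point from camera to world coordinates). Camera axes: x right, y down, z forward; pixel columns grow to the right and rows downward; lengths in mm; the calibration is good to about 2 mm. A picture is of the moment at which its call begins: read the wrist's pose just before it. camera_params takes no time and is no camera call; for the wrist camera it gives the pose at the moment of the call.
- close_job(): hands the job in; it is judged then, once.
The state is a dict: "t": time; "qpos": joint angles; "qvel": joint speeds; "joint_torque": joint torques, N m; "ee_pos": TCP position; "orientation": TCP orientation; "ft_force": force on the tool from outside, world axes, zero at the start; "moment": the same for the moment, N m; "width": finger opening in mm; "grasp_force": force on a finger pad.
Only numpy, scipy, OpenCV 4.12 (cv2) and the standard library are available. Lean on these libraries where they do the work, as an engineer would, in place of code of your own. Each camera call takes 0.05 s, during which the arm holds its last target. There are 200 camera calls.

TASK

Stand the big cream bowl on the bench under the end of the dispenser's chute and let go of it. Then reach in under the guard bars with the gripper and press the pedal down to its stop, firmly but without forcing it or the guard, and keep it down until all three kiln props have slid into the bowl; then let the pedal come up and leave the full bowl standing there. Leave the other things on the bench where they are.

Things in the scene. Friction and masses are not known exactly. Their poses are not given: they have to be found in the camera images.
- bowl: the big thick-walled bowl of cream unglazed ware, empty: 140 mm across the rim, 65 mm tall, foot 100 mm across, wall 8 mm thick leaning slightly outward (outer radius 62 mm at 18 mm height, 70 mm at the rim), inner floor 7 mm up; about 0.35 kg. Origin: centre of its underside. Round: its yaw means nothing
- dispenser: fixed dispenser: open steel trough 40 mm wide sloping 30 degrees down along its -x, on a post and base plate that lie 105 to 240 mm along its +x. A bridge with a black actuator box stands over the trough, top 205 mm above the bench, nearest face 40 mm along +x. Origin: on the bench, right below where the pieces drop; +x points back up the slope
- drop (a point): the point on the bench where the middle of the bowl should stand (same as the dispenser's origin); the pieces fly off the lip and come down around it; 30 mm either way along the chute still catches them all
- lip (a point): middle of the trough's lower end, 97 mm above the bench and 63 mm along the dispenser's +x from the drop point; the trough's underside is 4 mm lower, so the 65 mm bowl goes beneath with 28 mm to spare
- gate (a joint): aluminium slide gate across the trough, worked by the pedal: 0 shut, 0.0264 m fully raised with the pedal on its stop; it rises in step with the pedal and shuts when the pedal comes up. The 20 mm props pass only when it is raised above about 0.020
- pedal_unit: fixed grey base plate 165 x 125 mm with a spring pedal under a guard of 6 mm bars. The guard's level roof is 111 to 117 mm above the bench, 104 mm wide; front bar 27 mm along -x from the origin, rear bar 105 mm along +x; roof bars run fore and aft with 11 mm gaps. Open at the front between uprights 104 mm apart. Origin: on the bench; -x is the open front, facing the robot
- pedal (a joint): angle of the hinged pedal: 0 up (spring-held), 0.16 rad down on its stop. Aluminium plate 64 mm wide, 110 mm long, 6 mm thick, hinged at its rear, 83 mm along the unit's +x and 30 mm above the bench; slopes up to the front when up, level when down. At the front edge about 5 N starts it and 10 N holds it on the stop
- pedal_edge (a point): middle of the pedal's front edge, on its top face; it moves with the pedal, from 47 mm above the bench (up) to 30 mm (down). The guard's front bar overhangs it, its front face 4 mm nearer the front, its underside 64 mm above the raised edge, so the pedal can only be reached by fingers slanting in under the bar
- prop0: kiln prop: a chunky reddish fired-clay block 26 x 24 x 20 mm, 30 g, one of three in a row in the trough behind the gate (number 1 from the gate). Origin: centre of its underside
- prop1: kiln prop: a chunky reddish fired-clay block 26 x 24 x 20 mm, 30 g, one of three in a row in the trough behind the gate (number 2 from the gate). Origin: centre of its underside
- prop2: kiln prop: a chunky reddish fired-clay block 26 x 24 x 20 mm, 30 g, one of three in a row in the trough behind the gate (number 3 from the gate). Origin: centre of its underside
- paint_cup_a: bystander: grey plastic paint cup, 84 mm across, 45 mm tall, a brush leaning in it. Origin: centre of its underside
- paint_cup_b: bystander: blue plastic paint cup, 84 mm across, 45 mm tall, a brush leaning in it. Origin: centre of its underside
- jar: bystander: clear jar with a red lid, 60 mm across, 85 mm tall. Origin: centre of its underside
- bottle: bystander: clear water bottle, 64 mm across, 200 mm tall. Origin: centre of its underside
- tea_bowl: bystander: white ceramic cup, 90 mm across, 60 mm tall. Origin: centre of its underside
Mind the look-alikes: they are no part of the job. Leave any pink look-alike of the bowl alone.

How it is judged:
By the outcome, as a careful person would: the job done as asked, in the order asked, and still so for the second after the job is handed in, with the robot touching nothing.
It also fails if it takes over 50 s, if anything falls off the work surface, if the arm or the gripper's body presses on something with over 40 N, if the wrist force passes 120 N, or if a joint passes its speed limit or range.

## Working session

There is one attempt and no reset: what is moved stays moved. The work goes in short steps, Python scripts to look and compute and a shell command to move; the robot and the scene stay as the last step left them, time stands still between calls to the robot, and variables do not carry over. Pictures are saved under pics/ and viewed, at most 13 in all, crops included, and the job is handed in when it is done.

```bash
mkdir -p pics; cat > h.py <<'E'
import numpy as np, cv2
from workcell import *
def snap(n,f):
    p=camera_params(n); im,d=get_image(n); cv2.imwrite('pics/'+f+'.png',im[:,:,::-1]); np.savez('pics/'+f+'.npz',im=im,d=d,K=p['camera_matrix'],E=p['extrinsics']); return im,d
def load(f):
    z=np.load('pics/'+f+'.npz'); return z['im'],z['d'],z['K'],z['E']
def cloud(f):
    im,d,K,E=load(f); v,u=np.mgrid[:480,:640]
    P=np.stack([(u-K[0,2])/K[0,0]*d,(v-K[1,2])/K[1,1]*d,d],-1)
    return P@E[:3,:3].T+E[:3,3]
def ray(f,u,v,z):
    im,d,K,E=load(f); r=E[:3,:3]@np.linalg.inv(K)@[u,v,1]; o=E[:3,3]; return o+r*(z-o[2])/r[2]
E
python3 - <<'E'
from h import *
snap('top','top0'); snap('side','side0')
o=get_obs(); print({k:np.round(v,3) for k,v in o.items()})
for n in('top','side'): print(np.round(camera_params(n)['extrinsics'],2))
E
```

```text
{'t': np.float64(0.1), 'qpos': array([ 1.244,  0.424,  1.631,  0.   ,  1.089, -0.019]), 'qvel': array([ 0.001, -0.003, -0.001,  0.001,  0.002,  0.   ]), 'joint_torque': array([ 1.0000e-03, -5.4561e+01, -2.7433e+01,  6.5000e-02,  1.9000e-02,
       -0.0000e+00]), 'ee_pos': array([189.178, 595.17 , 221.992]), 'orientation': array([-4.820e-01, -3.104e+00,  2.000e-03]), 'ft_force': array([-0.285, -0.073,  0.773]), 'moment': array([ 0.009, -0.041,  0.035]), 'grasp_force': np.float64(0.0), 'width': np.float64(87.738)}
[[ 2.00000e-02 -9.90000e-01  1.60000e-01  2.77000e+02]
 [-1.00000e+00 -2.00000e-02  2.00000e-02 -1.59600e+01]
 [-1.00000e-02 -1.60000e-01 -9.90000e-01  1.51274e+03]
 [ 0.00000e+00  0.00000e+00  0.00000e+00  1.00000e+00]]
[[ 8.4000e-01 -3.0000e-01  4.5000e-01 -1.4197e+02]
 [-5.4000e-01 -4.9000e-01  6.9000e-01 -9.9753e+02]
 [ 2.0000e-02 -8.2000e-01 -5.7000e-01  9.4472e+02]
 [ 0.0000e+00  0.0000e+00  0.0000e+00  1.0000e+00]]
```

View pics/top0.png

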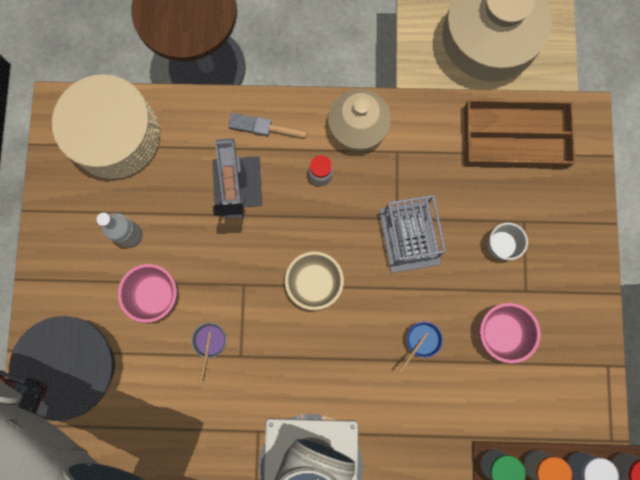

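View pics/side0.png

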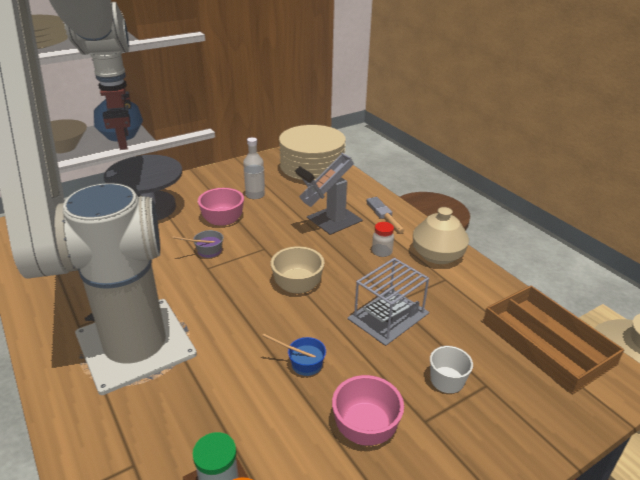

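Top view: cream bowl at about (315,281). The dispenser trough runs (228,140) to (228,215) with its black box at (228,211), and the pedal unit is at (412,235). The pink bowls (148,293) and (510,333) are the look-alikes. The side view shows the trough sloping down toward the robot.

```bash
python3 - <<'E'
from h import *
for f in('top0','side0'):
    im,d,K,E=load(f);P=cloud(f);hsv=cv2.cvtColor(im,cv2.COLOR_RGB2HSV)
    print(f,K[0,0])
    # bowl by location
    c=P[281,315] if f=='top0' else P[268,298]
    near=(np.hypot(P[...,0]-c[0],P[...,1]-c[1])<110)&(P[...,2]>5)&(P[...,2]<90)&(d>0)
    Q=P[near]; zt=np.percentile(Q[:,2],97)
    R=Q[Q[:,2]>zt-6]; 
    A=np.c_[2*R[:,:2],np.ones(len(R))]; s=np.linalg.lstsq(A,(R[:,:2]**2).sum(1),rcond=None)[0]
    print('bowl top z',zt,'centre',s[:2],'r',np.sqrt(s[2]+s[:2]@s[:2]),len(R))
P=cloud('top0');d=load('top0')[1]
def box(name,u0,u1,v0,v1,zs):
    Q=P[v0:v1,u0:u1].reshape(-1,3)
    for a,b in zs:
        S=Q[(Q[:,2]>a)&(Q[:,2]<b)]
        if len(S)>10:
            (c,w,an)=cv2.minAreaRect(S[:,:2].astype(np.float32)); print(name,a,b,len(S),np.round(c),np.round(w),round(an,1), np.round(S[:,2].mean()), np.round(cv2.boxPoints((c,w,an))).tolist())
box('disp',205,270,130,235,[(4,20),(60,110),(110,150),(150,190),(190,230),(230,280)])
box('ped',370,455,185,285,[(3,20),(25,60),(60,95),(95,130)])
Q=P[130:240:5,228]; print(np.round(Q).tolist())
for n,(u,v) in dict(cupa=(209,340),cupb=(424,340),jar=(320,168),bottle=(115,225),tea=(508,242),pink=(148,293),pink2=(510,333)).items(): print(n,np.round(P[v,u]))
E
python3 - <<'E'
import cv2
a=cv2.imread('pics/top0.png');b=cv2.imread('pics/side0.png')
A=cv2.resize(a[130:280,200:460],None,fx=3,fy=3,interpolation=2)[:, :780]
cv2.imwrite('pics/c1.png',A)
B=cv2.resize(b[145:345,260:440],None,fx=3,fy=3,interpolation=2); cv2.imwrite('pics/c2.png',B)
E
```

```text
top0 615.8892452992094
bowl top z 67.79905348867594 centre [434.43596574   3.30627882] r 65.17668467572366 490
side0 557.7337650005719
bowl top z 66.23647962145424 centre [434.09727495  -0.51119442] r 64.7267512508494 323
disp 4 20 1207 [687. 203.] [273. 163.] 1.9 7.0 [[548.0, 280.0], [553.0, 117.0], [826.0, 126.0], [821.0, 289.0]]
disp 60 110 96 [640. 195.] [138.  36.] 2.2 90.0 [[570.0, 211.0], [571.0, 175.0], [709.0, 180.0], [708.0, 216.0]]
disp 110 150 441 [638. 200.] [143.  62.] 4.5 138.0 [[565.0, 225.0], [570.0, 164.0], [712.0, 175.0], [707.0, 237.0]]
disp 150 190 839 [651. 203.] [171.  63.] 6.9 168.0 [[562.0, 224.0], [570.0, 162.0], [740.0, 183.0], [732.0, 245.0]]
disp 190 230 472 [645. 206.] [177.  64.] 8.9 202.0 [[552.0, 224.0], [562.0, 160.0], [737.0, 188.0], [727.0, 251.0]]
ped 3 20 1891 [ 562. -239.] [253. 211.] 0.5 6.0 [[434.0, -135.0], [436.0, -346.0], [689.0, -344.0], [687.0, -133.0]]
ped 25 60 858 [ 557. -230.] [136. 109.] 11.3 38.0 [[479.0, -190.0], [501.0, -297.0], [634.0, -270.0], [613.0, -163.0]]
ped 60 95 35 [ 557. -230.] [137. 109.] 11.1 79.0 [[480.0, -190.0], [501.0, -296.0], [635.0, -270.0], [614.0, -163.0]]
ped 95 130 1233 [ 558. -231.] [139. 111.] 10.7 116.0 [[480.0, -189.0], [500.0, -298.0], [636.0, -272.0], [616.0, -163.0]]
[[823.0, 232.0, 2.0], [810.0, 232.0, 2.0], [725.0, 197.0, 210.0], [724.0, 202.0, 179.0], [713.0, 202.0, 176.0], [702.0, 201.0, 174.0], [694.0, 203.0, 162.0], [683.0, 203.0, 160.0], [667.0, 200.0, 172.0], [659.0, 202.0, 160.0], [647.0, 201.0, 162.0], [637.0, 201.0, 156.0], [627.0, 202.0, 148.0], [616.0, 202.0, 144.0], [607.0, 203.0, 135.0], [579.0, 191.0, 205.0], [568.0, 191.0, 205.0], [581.0, 208.0, 93.0], [587.0, 222.0, 2.0], [576.0, 222.0, -3.0], [563.0, 222.0, -5.0], [550.0, 220.0, -0.0]]
cupa [289. 251.  24.]
cupb [ 301. -264.   23.]
jar [703.  -6.  81.]
bottle [539. 453. 155.]
tea [ 547. -476.    1.]
pink [399. 409.   9.]
pink2 [ 323. -474.    6.]
```

View pics/c1.png

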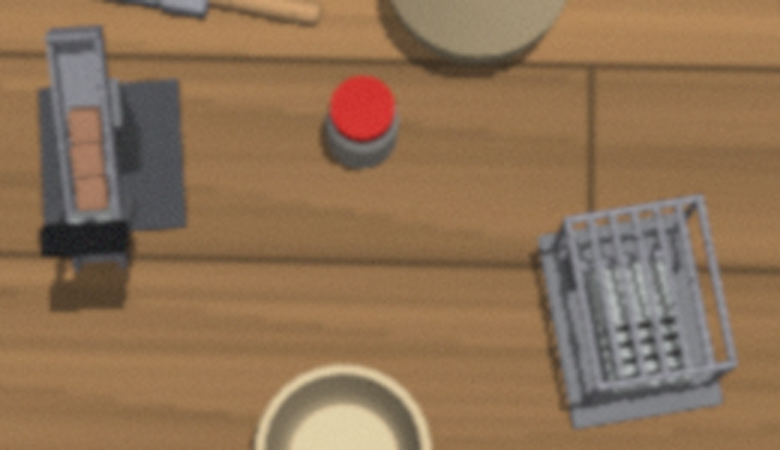

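View pics/c2.png

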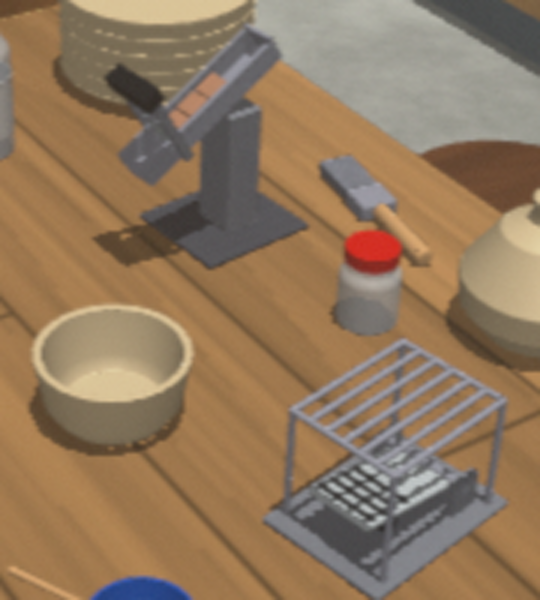

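```bash
python3 - <<'E'
from h import *
im,d,K,E=load('top0');P=cloud('top0');hsv=cv2.cvtColor(im,cv2.COLOR_RGB2HSV)
# props: reddish inside trough
m=np.zeros((480,640),np.uint8);m[160:205,215:242]=1
red=(hsv[...,0]<14)&(hsv[...,1]>70)&(m>0)&(P[...,2]>120)
Q=P[red];c=np.median(Q,0);l=cv2.fitLine(Q[:,:2].astype(np.float32),cv2.DIST_L2,0,.01,.01).ravel();print('props',len(Q),c,np.degrees(np.arctan2(l[1],l[0])))
# trough rims edges per row, clearly in image
W=(P[...,2]>100);rows=[]
for v in range(146,200,3):
    u=np.where(W[v,205:260])[0]+205
    a,b=P[v,u[0]+1],P[v,u[-1]-1]; rows.append([(a[0]+b[0])/2,(a[1]+b[1])/2,a[1]-b[1],a[2],b[2]])
R=np.array(rows);print(np.round(R).tolist())
p=np.polyfit(R[:,0],R[:,1],1);print('centreline yaw',np.degrees(np.arctan(p[0])),'y at 512,575',np.polyval(p,[512,575]))
# black box
blk=(im.max(-1)<60)&(P[...,2]>190);blk[:195]=0;blk[225:]=0;blk[:,:205]=0;blk[:,255:]=0
r=cv2.minAreaRect(P[blk][:,:2].astype(np.float32));print('box',r,np.round(cv2.boxPoints(r)).tolist(),P[blk][:,2].mean())
# plate corners by rays at z=6
for u,v in((40,88),(178,80),(186,227)): print('plate',np.round(ray('top0',u/3+200,v/3+130,6),1))
# lower lip in top: c1 pixels
for u,v in((76,262),(128,262),(62,245)): print('lip',np.round(ray('top0',u/3+200,v/3+130,105),1))
# side view
im,d,K,E=load('side0');S=cloud('side0')
hs=cv2.cvtColor(im,cv2.COLOR_RGB2HSV);mm=np.zeros((480,640),bool);mm[160:195,310:345]=1
red=(hs[...,0]<14)&(hs[...,1]>70)&mm&(S[...,2]>120);Q=S[red];print('side props',len(Q),np.median(Q,0))
# c2 coords /3+(260,145): trough lower end corners
for n,u,v in(('lipL',122,155),('lipR',152,182),('boxR',160,105),('boxL',110,72)): 
    x,y=int(u/3+260),int(v/3+145);print(n,np.round(S[y-1:y+2,x-1:x+2].reshape(-1,3)).tolist()[::2])
# plate corners
for u,v in((143,215),(210,266),(306,224)): print('plate side',np.round(ray('side0',u/3+260,v/3+145,6),1))
# guard roof from side, brush height
G=S[200:345,340:440].reshape(-1,3);G=G[(G[:,2]>106)&(G[:,2]<125)&(np.hypot(G[:,0]-558,G[:,1]+231)<100)];print('roof side',cv2.minAreaRect(G[:,:2].astype(np.float32)),G[:,2].mean())
for f in('top0','side0'):
    A=cloud(f).reshape(-1,3)
    for n,x,y in(('b',301,-264),('a',289,251)):
        q=A[(np.hypot(A[:,0]-x,A[:,1]-y)<110)&(A[:,2]>50)&(A[:,2]<180)];print(f,n,len(q),q[q[:,2].argmax()] if len(q) else '')
E
```

```text
props 354 [641.79110279 199.23482966 157.27131856] 24.155771
[[715.0, 207.0, 38.0, 197.0, 197.0], [708.0, 205.0, 36.0, 197.0, 199.0], [703.0, 206.0, 36.0, 192.0, 192.0], [697.0, 205.0, 38.0, 190.0, 189.0], [697.0, 202.0, 37.0, 192.0, 142.0], [691.0, 201.0, 40.0, 187.0, 139.0], [687.0, 201.0, 41.0, 184.0, 123.0], [680.0, 200.0, 39.0, 181.0, 123.0], [674.0, 200.0, 41.0, 174.0, 128.0], [668.0, 199.0, 38.0, 171.0, 123.0], [663.0, 201.0, 35.0, 167.0, 107.0], [649.0, 201.0, 36.0, 162.0, 160.0], [644.0, 199.0, 35.0, 160.0, 151.0], [637.0, 199.0, 38.0, 152.0, 159.0], [630.0, 199.0, 36.0, 156.0, 152.0], [624.0, 197.0, 35.0, 154.0, 146.0], [618.0, 197.0, 36.0, 149.0, 144.0], [616.0, 198.0, 58.0, 120.0, 134.0]]
centreline yaw 4.404986391921496 y at 512,575 [188.97946334 193.83256448]
box ((570.1763916015625, 192.22640991210938), (60.70269775390625, 26.60982322692871), 88.69172668457031) [[556.0, 162.0], [583.0, 162.0], [584.0, 222.0], [558.0, 223.0]] 202.63727980242274
plate [742.9 265.6   6. ]
plate [752.3 148.9   6. ]
plate [625.  137.4   6. ]
lip [572.4 212.1 105. ]
lip [573.3 171.6 105. ]
l
[... 292 characters left out ...]
 [581.0, 172.0, 97.0]]
boxR [[578.0, 163.0, 191.0], [588.0, 168.0, 186.0], [581.0, 162.0, 188.0], [575.0, 158.0, 188.0], [579.0, 154.0, 188.0]]
boxL [[710.0, 486.0, 43.0], [564.0, 221.0, 203.0], [563.0, 225.0, 198.0], [557.0, 220.0, 199.0], [560.0, 214.0, 201.0]]
plate side [616.6 249.4   6. ]
plate side [624.9 135.2   6. ]
plate side [751.4 147.8   6. ]
roof side ((558.5540161132812, -233.45651245117188), (144.0503387451172, 113.6508560180664), 11.569263458251953) 115.77558245897544
top0 b 76 [ 235.51987643 -198.38368569   86.89921053]
top0 a 76 [197.44349629 258.10204592  85.01782549]
side0 b 87 [ 232.59416672 -204.90317914   82.67830725]
side0 a 69 [193.96813254 251.8879841   83.43913556]
```

```bash
cat >> h.py <<'E'
from scipy.spatial.transform import Rotation as Ro
def rot(yaw,tilt,lateral):
    a=np.radians(yaw);t=np.radians(tilt);u=np.array([np.cos(a),np.sin(a),0]);k=np.array([0,0,1.])
    z=np.sin(t)*u-np.cos(t)*k
    y=np.cos(t)*u+np.sin(t)*k if not lateral else lateral*np.cross(k,u)
    return np.stack([np.cross(y,z),y,z],1)
def need(p,R=None):
    o=get_obs();C=Ro.from_rotvec(o['orientation']);c=C.as_matrix()
    if R is not None:
        print('twist(tool,deg)',np.round((C.inv()*Ro.from_matrix(R)).as_rotvec(degrees=True),1))
        print('shift in target-tool axes mm',np.round(R.T@(np.array(p)-o['ee_pos']),1))
    print('shift in current-tool axes mm',np.round(c.T@(np.array(p)-o['ee_pos']),1))
    print('t',o['t'],'pos',np.round(o['ee_pos'],1),'q',np.round(o['qpos'],2),'F',np.round(o['ft_force'],1),'w',round(float(o['width']),1),'g',round(float(o['grasp_force']),1))
E
python3 - <<'E'
from h import *
R=rot(5,10,0);u=np.array([.996,.087,0])
g=np.array([434.2,1.4,0])-60.4*u+[0,0,32]
print(g,g-80*R[:,2]);need(g-90*R[:,2],R)
E
```

```text
[374.0416  -3.8548  32.    ] [360.20260849  -5.06555487 110.78462024]
twist(tool,deg) [-8.9 -5.8 67.2]
shift in target-tool axes mm [-612.9   97.   120. ]
shift in current-tool axes mm [-343.2 -520.7  102.1]
t 0.1 pos [189.2 595.2 222. ] q [ 1.24  0.42  1.63  0.    1.09 -0.02] F [-0.3 -0.1  0.8] w 87.7 g 0.0
```

```bash
python3 -m creep '{"delta_pos":[[0,0,0],[0,0,0],[0,0,0],[0,0,0],[0,0,0],[0,0,0],[0,0,0],[0,0,0],[0,0,0],[0,0,0],[0,0,0],[0,0,0],[0,0,0]],"twist":[[-0.7,-0.45,5.17],[-0.7,-0.45,5.17],[-0.7,-0.45,5.17],[-0.7,-0.45,5.17],[-0.7,-0.45,5.17],[-0.7,-0.45,5.17],[-0.7,-0.45,5.17],[-0.7,-0.45,5.17],[-0.7,-0.45,5.17],[-0.7,-0.45,5.17],[-0.7,-0.45,5.17],[-0.7,-0.45,5.17],[-0.7,-0.45,5.17]]}' 0.5
python3 -m creep '{"delta_pos":[[-0.015,0.006,0],[-0.03,0.012,0],[-0.03,0.012,0],[-0.03,0.012,0],[-0.03,0.012,0],[-0.03,0.012,0],[-0.03,0.012,0],[-0.03,0.012,0],[-0.03,0.012,0],[-0.03,0.012,0],[-0.03,0.012,0],[-0.03,0,0],[-0.03,0,0],[-0.03,0,0],[-0.03,0,0],[-0.03,0,0],[-0.03,0,0],[-0.03,0,0],[-0.03,0,0],[-0.03,0,0]],"twist":[[0,0,0],[0,0,0],[0,0,0],[0,0,0],[0,0,0],[0,0,0],[0,0,0],[0,0,0],[0,0,0],[0,0,0],[0,0,0],[0,0,0],[0,0,0],[0,0,0],[0,0,0],[0,0,0],[0,0,0],[0,0,0],[0,0,0],[0,0,0]]}'
python3 - <<'E'
from h import *
R=rot(5,10,0);u=np.array([.996,.087,0])
g=np.array([434.2,1.4,0])-60.4*u+[0,0,32]
need(g-80*R[:,2],R)
im,d=snap('wrist','w1')
P=cloud('w1');m=(np.hypot(P[...,0]-434,P[...,1])<95)&(P[...,2]>5)&(P[...,2]<80)&(d>0)
Q=P[m];print(len(Q),np.percentile(Q[:,2],[90,95,99]))
Rm=Q[Q[:,2]>60]
if len(Rm)>20:
    s=np.linalg.lstsq(np.c_[2*Rm[:,:2],np.ones(len(Rm))],(Rm[:,:2]**2).sum(1),rcond=None)[0];print(s[:2],np.sqrt(s[2]+s[:2]@s[:2]),len(Rm))
E
```

```text
t: 1.18
ee_pos: [189.2, 595.3, 222.2]
orientation: [2.043, 2.219, 0.201]
ft_force: [0.0, -0.3, -0.0]
width: 44.2
grasp_force: 0.0
t: 2.85
ee_pos: [363.3, 22.2, 243.3]
orientation: [2.038, 2.224, 0.202]
ft_force: [0.3, 0.1, -0.6]
width: 43.8
grasp_force: 0.0
twist(tool,deg) [ 0.2 -0.2 -0. ]
shift in target-tool axes mm [-26.9 -28.4 129.6]
shift in current-tool axes mm [-27.3 -28.9 129.4]
t 2.85 pos [363.3  22.2 243.3] q [ 0.01 -0.11  2.24  0.02  0.83 -0.09] F [ 0.3  0.1 -0.6] w 43.8 g 0.0
17113 [64.68468562 65.1856333  65.93238659]
[434.66949612   3.33644989] 64.9871357231889 4016
```

View pics/w1.png

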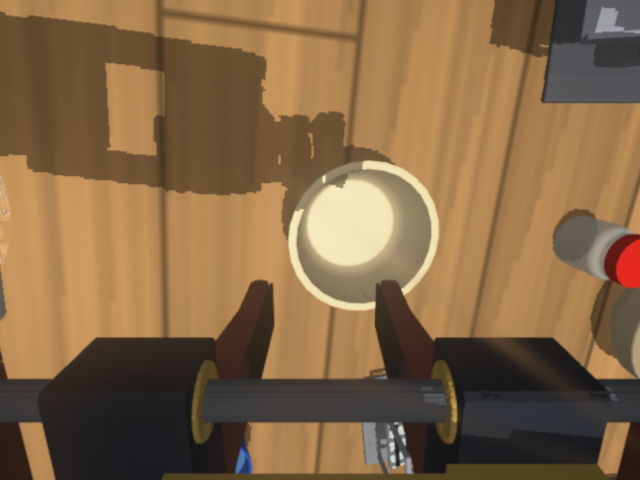

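Wrist view: the bowl's rim spans columns 290–438 and rows 162–308, and the fingers are in line with its left wall. The rim centre fits at (434.7, 3.3), 65 mm high.

```bash
python3 -m creep '{"delta_pos":[[-0.009,-0.01,0],[-0.009,-0.01,0],[-0.0075,-0.0085,0.02],[0,0,0.025],[0,0,0.025],[0,0,0.025],[0,0,0.025],[0,0,0.01]],"twist":[[0,0,0],[0,0,0],[0,0,0],[0,0,0],[0,0,0],[0,0,0],[0,0,0],[0,0,0]]}'
python3 - <<'E'
from h import *
R=rot(5,10,0);u=np.array([.996,.087,0])
g=np.array([434.6,3,0])-60.4*u+[0,0,32]
need(g,R)
E
```

```text
t: 3.57
ee_pos: [359.8, -1.8, 107.8]
orientation: [2.041, 2.225, 0.198]
ft_force: [-0.9, 0.4, 0.3]
width: 43.6
grasp_force: 0.0
twist(tool,deg) [ 0.  -0.2 -0.1]
shift in target-tool axes mm [-1.7  1.2 77.2]
shift in current-tool axes mm [-1.9  1.2 77.2]
t 3.5667 pos [359.8  -1.8 107.8] q [-0.06  0.2   2.38  0.08  0.39 -0.22] F [-0.9  0.4  0.3] w 43.6 g 0.0
```

```bash
python3 -m creep '{"delta_pos":[[-0.001,0.001,0.02],[-0.001,0,0.02],[0,0,0.02],[0,0,0.01],[0,0,0.007],[0,0,0]],"twist":[[0,0,0],[0,0,0],[0,0,0],[0,0,0],[0,0,0],[0,0,0]]}'
python3 - <<'E'
from h import *
R=rot(5,10,0);u=np.array([.996,.087,0])
g=np.array([434.6,3,0])-60.4*u+[0,0,32]
need(g,R)
E
```

```text
t: 4.07
ee_pos: [375.1, -2.3, 33.5]
orientation: [2.04, 2.225, 0.2]
ft_force: [0.1, 0.1, -0.1]
width: 44.0
grasp_force: 0.0
twist(tool,deg) [ 0.1 -0.2 -0.1]
shift in target-tool axes mm [ 0.1 -0.8  1.3]
shift in current-tool axes mm [ 0.1 -0.8  1.3]
t 4.0667 pos [375.1  -2.3  33.5] q [-0.06  0.44  2.38  0.19  0.16 -0.33] F [ 0.1  0.1 -0.1] w 44.0 g 0.0
```

```bash
python3 -m creep '{"delta_pos":[[0,0,0],[0,0,0],[0,0,0],[0,0,0],[0,0,0],[0,0,0],[0,0,0],[0,0,0]],"twist":[[0,0,0],[0,0,0],[0,0,0],[0,0,0],[0,0,0],[0,0,0],[0,0,0],[0,0,0]]}' 0
python3 -m creep '{"delta_pos":[[0,0.0007,-0.004],[0,0.0007,-0.004],[0,0.0007,-0.004],[0,0,0],[0,0,0]],"twist":[[0,0,0],[0,0,0],[0,0,0],[0,0,0],[0,0,0]]}'
python3 - <<'E'
from h import *
snap('side','s2')
P=cloud('s2');im,d,K,E=load('s2')
m=(np.hypot(P[...,0]-434,P[...,1])<68)&(P[...,2]>5)&(P[...,2]<110)&(im[...,0]>120)
Q=P[m]
print(len(Q))
# rim: top points by sector away from gripper
for a in range(-120,121,40):
    an=np.degrees(np.arctan2(Q[:,1]-3,Q[:,0]-435));s=Q[(abs(an-a)<20)&(np.hypot(Q[:,0]-435,Q[:,1]-3)>58)]
    if len(s)>5: print(a,len(s),np.percentile(s[:,2],97).round(1))
drop=np.array([516,186,0]);u=np.array([.996,.087,0])
o=get_obs();need(o['ee_pos']+drop-np.array([434.6,3,0]))
E
```

```text
t: 4.73
ee_pos: [375.8, -2.5, 34.9]
orientation: [2.038, 2.223, 0.202]
ft_force: [-1.2, -2.2, 6.8]
width: 9.4
grasp_force: 30.5
t: 5.15
ee_pos: [375.6, -2.4, 47.1]
orientation: [2.038, 2.223, 0.202]
ft_force: [0.3, 0.6, -4.0]
width: 9.3
grasp_force: 30.4
1373
-120 250 78.5
-80 97 80.1
-40 52 79.9
0 93 79.2
40 125 78.3
80 62 73.7
shift in current-tool axes mm [175.2  95.4  17.7]
t 5.2 pos [375.5  -2.4  46.9] q [-0.06  0.4   2.37  0.15  0.2  -0.29] F [-0.3  0.9 -3.3] w 9.5 g 30.4
```

```bash
python3 -m creep '{"delta_pos":[[0.007,0.004,0.0007],[0.014,0.0075,0.0014],[0.016,0.0085,0.0016],[0.016,0.0085,0.0016],[0.016,0.0085,0.0016],[0.016,0.0085,0.0016],[0.016,0.0085,0.0016],[0.016,0.0085,0.0016],[0.016,0.0085,0.0016],[0.016,0.0085,0.0016],[0.015,0.0085,0.0016],[0.008,0.0045,0.0008],[0.003,0.002,0],[0,0,0],[0,0,0]],"twist":[[0,0,0],[0,0,0],[0,0,0],[0,0,0],[0,0,0],[0,0,0],[0,0,0],[0,0,0],[0,0,0],[0,0,0],[0,0,0],[0,0,0],[0,0,0],[0,0,0],[0,0,0]]}'
python3 - <<'E'
from h import *
need([375.1+81.4,-2.3+183,34.5])
snap('side','s3');P=cloud('s3');im=load('s3')[0];hsv=cv2.cvtColor(im,cv2.COLOR_RGB2HSV)
m=(np.hypot(P[...,0]-516,P[...,1]-186)<78)&(P[...,2]>72)&(P[...,2]<84)&(hsv[...,1]>30)&(hsv[...,1]<130)
R=P[m];s=np.linalg.lstsq(np.c_[2*R[:,:2],np.ones(len(R))],(R[:,:2]**2).sum(1),rcond=None)[0];print(s[:2],np.sqrt(s[2]+s[:2]@s[:2]),len(R))
E
```

```text
t: 6.45
ee_pos: [455.2, 179.6, 46.7]
orientation: [2.039, 2.224, 0.2]
ft_force: [-0.2, -0.1, -3.4]
width: 9.3
grasp_force: 30.4
shift in current-tool axes mm [ 1.  -0.8 12.2]
t 6.45 pos [455.2 179.6  46.7] q [ 0.38  0.49  2.13 -0.14  0.35  0.42] F [-0.2 -0.1 -3.4] w 9.3 g 30.4
[514.50025795 182.27396336] 64.69724229057044 235
```

View pics/s3.png

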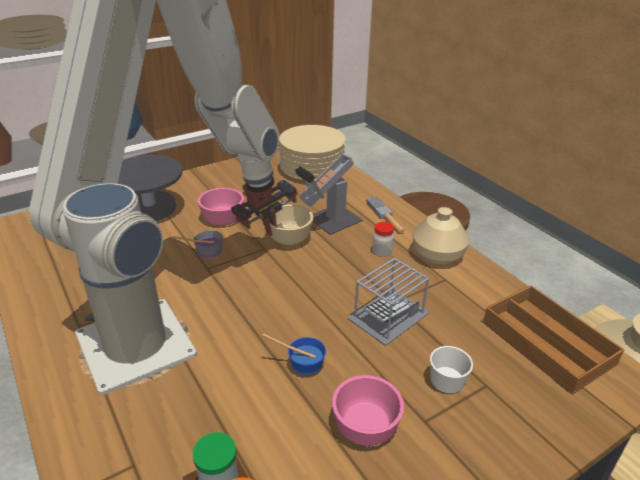

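Side view: the bowl is held level under the chute end, at about (290,225). Now I'll set it down, release it and retreat along the tool axis.

```bash
python3 -m creep '{"delta_pos":[[0,-0.0009,0.005],[0,-0.0007,0.004],[0,-0.0003,0.0015],[0,-0.0002,0.001],[0,0,0],[0,0,0]],"twist":[[0,0,0],[0,0,0],[0,0,0],[0,0,0],[0,0,0],[0,0,0]]}'
python3 - <<'E'
from h import *
need([455.8,180,34.7])
E
```

```text
t: 7.0
ee_pos: [455.9, 180.0, 35.3]
orientation: [2.039, 2.223, 0.201]
ft_force: [-0.7, -0.9, -0.8]
width: 9.6
grasp_force: 30.4
shift in current-tool axes mm [-0.  -0.2  0.5]
t 7.0 pos [455.9 180.   35.3] q [ 0.38  0.51  2.14 -0.15  0.33  0.44] F [-0.7 -0.9 -0.8] w 9.6 g 30.4
```

```bash
python3 -m creep '{"delta_pos":[[0,0,0],[0,0,0],[0,0,0],[0,0,0],[0,0,-0.005],[0,0,-0.015],[0,0,-0.025],[0,0,-0.03],[0,0,-0.03],[0,0,-0.03],[0,0,-0.03],[0,0,-0.02]],"twist":[[0,0,0],[0,0,0],[0,0,0],[0,0,0],[0,0,0],[0,0,0],[0,0,0],[0,0,0],[0,0,0],[0,0,0],[0,0,0],[0,0,0]]}' 0.4
python3 - <<'E'
from h import *
snap('top','t4')
for f in('top0','t4'):
    im,d,K,E=load(f);P=cloud(f);hsv=cv2.cvtColor(im,cv2.COLOR_RGB2HSV)
    cx=(434,3) if f=='top0' else (515,185)
    m=(np.hypot(P[...,0]-cx[0],P[...,1]-cx[1])<80)&(P[...,2]>58)&(P[...,2]<72)&(hsv[...,1]>25)&(hsv[...,1]<130)&(P[...,0]<560)
    R=P[m];s=np.linalg.lstsq(np.c_[2*R[:,:2],np.ones(len(R))],(R[:,:2]**2).sum(1),rcond=None)[0];print(f,s[:2],np.sqrt(s[2]+s[:2]@s[:2]),len(R))
w=np.array([.982,.188,0]);o=np.array([519.7,-239,0])
for sgn in(1,-1):
    R=rot(10.8,50,sgn);T=o-8*w+[0,0,62]; need(T-100*R[:,2],R); print('entry',T-100*R[:,2])
E
```

```text
t: 8.0
ee_pos: [423.4, 177.1, 220.4]
orientation: [2.038, 2.223, 0.206]
ft_force: [0.5, 0.2, 0.2]
width: 35.4
grasp_force: 0.0
top0 [434.28606886   3.39682849] 64.96694048017818 620
t4 [515.02076194 187.27735148] 64.65516012471177 231
twist(tool,deg) [-33.3 -29.  -91.3]
shift in target-tool axes mm [ 118.8 -427.2    9.1]
shift in current-tool axes mm [-432.6  -42.8   88.1]
t 8.05 pos [424.7 177.8 223.1] q [ 0.41  0.1   2.09 -0.08  0.77  0.37] F [ 2.  -0.2  2.1] w 34.7 g 0.0
entry [ 436.596431   -254.85824148  126.27876097]
twist(tool,deg) [-28.3  32.5  80.9]
shift in target-tool axes mm [-118.8  427.2    9.1]
shift in current-tool axes mm [-432.6  -42.8   88.1]
t 8.05 pos [424.7 177.8 223.1] q [ 0.41  0.1   2.09 -0.08  0.77  0.37] F [ 2.  -0.2  2.1] w 34.7 g 0.0
entry [ 436.596431   -254.85824148  126.27876097]
```

```bash
python3 -m creep '{"delta_pos":[[-0.012,-0.001,0],[-0.025,-0.002,0],[-0.028,-0.002,0],[-0.028,-0.002,0],[-0.028,-0.002,0],[-0.028,-0.002,0],[-0.028,-0.002,0],[-0.028,-0.002,0],[-0.028,-0.002,0],[-0.028,-0.002,0],[-0.028,-0.002,0],[-0.028,-0.002,0],[-0.028,-0.002,0],[-0.028,-0.002,0],[-0.028,-0.002,0],[-0.025,-0.002,0],[-0.012,-0.001,0],[0,0,0]],"twist":[[0,0,0],[0,0,0],[0,0,0],[0,0,0],[0,0,0],[0,0,0],[0,0,0],[0,0,0],[0,0,0],[0,0,0],[0,0,0],[0,0,0],[0,0,0],[0,0,0],[0,0,0],[0,0,0],[0,0,0],[0,0,0]]}' 0
python3 -m creep '{"delta_pos":[[0,0,0],[0,0,0],[0,0,0],[0,0,0],[0,0,0],[0,0,0],[0,0,0],[0,0,0],[0,0,0],[0,0,0],[0,0,0],[0,0,0],[0,0,0],[0,0,0],[0,0,0],[0,0,0],[0,0,0]],"twist":[[-1.77,2.03,5.06],[-1.77,2.03,5.06],[-1.77,2.03,5.06],[-1.77,2.03,5.06],[-1.77,2.03,5.06],[-1.77,2.03,5.06],[-1.77,2.03,5.06],[-1.77,2.03,5.06],[-1.77,2.03,5.06],[-1.77,2.03,5.06],[-1.77,2.03,5.06],[-1.77,2.03,5.06],[-1.77,2.03,5.06],[-1.77,2.03,5.06],[-1.77,2.03,5.06],[-1.77,2.03,5.06],[0,0,0]]}'
python3 - <<'E'
from h import *
w=np.array([.982,.188,0]);o=np.array([519.7,-239,0])
R=rot(10.8,50,-1);T=o-8*w+[0,0,62]; need(T-100*R[:,2],R)
snap('wrist','w5')
snap('side','s5')
E
```

```text
t: 9.55
ee_pos: [430.1, -264.0, 210.3]
orientation: [2.041, 2.221, 0.201]
ft_force: [-0.4, 0.5, -0.4]
width: 0.3
grasp_force: 0.0
t: 10.97
ee_pos: [429.0, -259.2, 209.3]
orientation: [-2.769, -0.254, -1.277]
ft_force: [0.1, 0.6, 0.1]
width: 0.5
grasp_force: 0.0
twist(tool,deg) [-0.   0.4 -0.3]
shift in target-tool axes mm [-58.3  -2.8  59.7]
shift in current-tool axes mm [-57.9  -2.5  60.2]
t 10.9667 pos [ 429.  -259.2  209.3] q [-1.03  0.27  2.27  1.37  0.82 -0.75] F [0.1 0.6 0.1] w 0.5 g 0.0
```

View pics/w5.png

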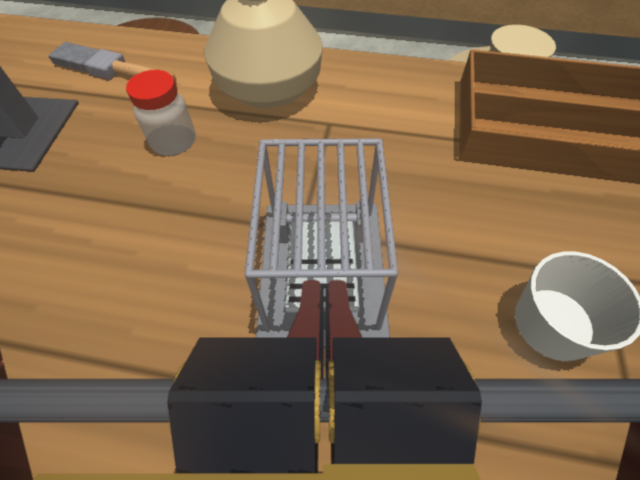

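Wrist view: the guard is straight ahead. Its front bar is at row 272, columns 248–396, with the pedal visible between the bars around (325,250), and the closed fingers line up with its middle.

```bash
python3 - <<'E'
from h import *
P=cloud('w5');d=load('w5')[1]
w=np.array([.982,.188]);l=np.array([-.188,.982]);o=np.array([519.7,-239])
X=(P[...,:2]-o)@w;Y=(P[...,:2]-o)@l;Z=P[...,2]
ok=(d>150)&(abs(Y)<90)&(X>-80)&(X<150)
bar=ok&(abs(X+27)<12)&(Z>100)&(Z<125);print('front bar X',np.percentile(X[bar],[5,50,95]),'Z',np.percentile(Z[bar],[5,50,95]),'Y',Y[bar].min(),Y[bar].max())
for s in(-40,40):
    b=bar&(abs(Y-s)<12);print('bar X at Y',s,np.median(X[b]))
rb=ok&(abs(X-105)<12)&(Z>100)&(Z<125);print('rear',np.median(X[rb]),Y[rb].min(),Y[rb].max())
pe=ok&(abs(Y)<25)&(Z>25)&(Z<60)&(X<95)
for a in range(-40,90,10):
    b=pe&(X>=a)&(X<a+10)
    if b.sum()>3: print(a,b.sum(),np.round(np.percentile(Z[b],[10,50,90]),1))
pw=ok&(Z>33)&(Z<60)&(X>-20)&(X<40);print('pedal Y',np.percentile(Y[pw],[1,99]))
im=load('side0')[0]
S=cloud('side0');x=(S[...,:2]-o)@w;y=(S[...,:2]-o)@l;z=S[...,2]
q=(abs(y)<35)&(z>25)&(z<60)&(x>-40)&(x<80)
for a in range(-40,80,10):
    b=q&(x>=a)&(x<a+10)
    if b.sum()>3: print('side',a,b.sum(),np.round(np.percentile(z[b],[10,50,90]),1))
E
```

```text
front bar X [-29.30267323 -26.40756427 -16.38599539] Z [110.13159507 116.11884464 117.48520089] Y -55.20752110685916 54.410561432944554
bar X at Y -40 -26.400353114913223
bar X at Y 40 -26.69758217696665
rear 103.23048711180024 -54.61539206311507 54.746548488924596
-30 71 [44.7 46.5 47.6]
-20 117 [45.  46.4 47.5]
-10 129 [43.6 44.5 45.3]
0 253 [41.6 42.6 43.5]
10 70 [39.4 40.2 41.3]
20 260 [38.8 39.9 40.9]
30 255 [36.8 37.8 38.7]
40 233 [35.  36.1 37.1]
50 226 [33.6 34.4 35.4]
60 215 [31.9 32.7 33.7]
70 256 [30.4 31.6 33. ]
80 166 [33.2 34.3 35.2]
pedal Y [-31.88429358  31.21848023]
side -30 78 [42.8 46.4 48.9]
side -20 68 [44.4 46.5 48.2]
side -10 72 [42.6 44.8 47.8]
side 0 53 [40.8 42.8 45. ]
side 10 61 [38.5 40.8 43.3]
side 20 57 [37.7 39.7 42.5]
side 30 52 [35.9 38.  40.2]
side 40 31 [35.2 36.6 38.7]
side 50 47 [31.1 35.1 36.7]
side 60 49 [30.4 32.4 35.1]
side 70 61 [29.7 32.2 35.3]
```

View pics/s5.png

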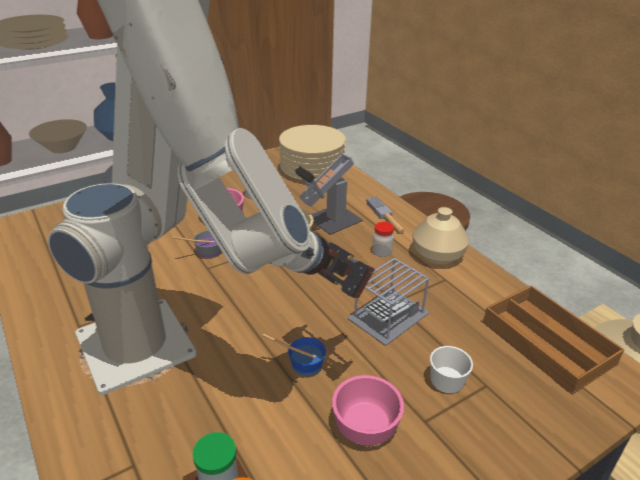

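The wrist link swings to the left of the gripper here. I'll check how high its underside is before going down.

```bash
python3 - <<'E'
from h import *
P=cloud('s5')
for u,v in((235,265),(215,240),(265,255),(300,265),(190,160),(320,275),(340,285),(310,240),(250,180)): print(u,v,np.round(P[v,u]))
w=np.array([.982,.188,0]);o=np.array([519.7,-239,0]);R=rot(10.8,50,-1)
for n,X,Z in(('A',-108,126),('B',-14,64),('C',-10,39)): print(n,need(o+X*w+[0,0,Z],R))
E
```

```text
235 265 [ 136. -311.  380.]
215 240 [ 118. -278.  417.]
265 255 [ 175. -344.  406.]
300 265 [ 250. -327.  344.]
190 160 [ 104. -248.  553.]
320 275 [497. -11.   2.]
340 285 [521. -72.   0.]
310 240 [ 255. -352.  411.]
250 180 [ 170. -317.  533.]
twist(tool,deg) [-0.   0.5  0.1]
shift in target-tool axes mm [-74.7  -4.6  42.1]
shift in current-tool axes mm [-74.3  -4.7  42.7]
t 11.0667 pos [ 430.  -260.8  210.2] q [-1.03  0.27  2.26  1.36  0.82 -0.75] F [-0.4 -0.7  0.9] w 0.2 g 0.0
A None
twist(tool,deg) [-0.   0.5  0.1]
shift in target-tool axes mm [-61.7  -4.6 153.9]
shift in current-tool axes mm [-60.4  -4.7 154.5]
t 11.0667 pos [ 430.  -260.8  210.2] q [-1.03  0.27  2.26  1.36  0.82 -0.75] F [-0.4 -0.7  0.9] w 0.2 g 0.0
B None
twist(tool,deg) [-0.   0.5  0.1]
shift in target-tool axes mm [-78.3  -4.6 173.1]
shift in current-tool axes mm [-76.8  -4.7 173.7]
t 11.0667 pos [ 430.  -260.8  210.2] q [-1.03  0.27  2.26  1.36  0.82 -0.75] F [-0.4 -0.7  0.9] w 0.2 g 0.0
C None
```

```bash
python3 -m creep '{"delta_pos":[[-0.01,-0.001,0.005],[-0.017,-0.001,0.01],[-0.018,-0.001,0.01],[-0.018,-0.001,0.01],[-0.012,-0.001,0.007],[0,0,0]],"twist":[[0,0,0],[0,0.25,0],[0,0.25,0],[0,0,0],[0,0,0],[0,0,0]]}'
python3 - <<'E'
from h import *
w=np.array([.982,.188,0]);o=np.array([519.7,-239,0]);R=rot(10.8,50,-1)
need(o-14*w+[0,0,64],R)
E
```

```text
t: 11.57
ee_pos: [412.9, -259.5, 124.1]
orientation: [-2.764, -0.263, -1.288]
ft_force: [-0.1, 0.3, -0.1]
width: 0.2
grasp_force: 0.0
twist(tool,deg) [-0.1  0.   0. ]
shift in target-tool axes mm [ 1.480e+01 -1.000e-01  1.112e+02]
shift in current-tool axes mm [1.490e+01 1.000e-01 1.112e+02]
t 11.5667 pos [ 412.9 -259.5  124.1] q [-1.07  0.5   2.31  1.59  0.82 -1.13] F [-0.1  0.3 -0.1] w 0.2 g 0.0
```

```bash
python3 -m creep '{"delta_pos":[[0.007,0,0.015],[0.008,0,0.02],[0,0,0.02],[0,0,0.02],[0,0,0.015],[0,0,0.012],[0,0,0.009],[0,0,0]],"twist":[[0,0,0],[0,0,0],[0,0,0],[0,0,0],[0,0,0],[0,0,0],[0,0,0],[0,0,0]]}'
python3 - <<'E'
from h import *
w=np.array([.982,.188,0]);o=np.array([519.7,-239,0]);R=rot(10.8,50,-1)
need(o-12*w+[0,0,39],R);print(R.T@[0,0,-1])
snap('side','s6');im=cv2.imread('pics/s6.png');cv2.imwrite('pics/c6.png',cv2.resize(im[220:350,250:450],None,fx=4,fy=4,interpolation=2)[:520,:800])
E
```

```text
t: 12.23
ee_pos: [508.0, -242.4, 66.5]
orientation: [-2.764, -0.265, -1.293]
ft_force: [-0.2, 0.2, -0.3]
width: 0.3
grasp_force: 0.0
twist(tool,deg) [ 0.  -0.1  0.2]
shift in target-tool axes mm [-21.   -1.2  17.8]
shift in current-tool axes mm [-21.   -1.2  17.8]
t 12.2333 pos [ 508.  -242.4   66.5] q [-0.84  0.67  2.22  1.9   0.77 -1.26] F [-0.2  0.2 -0.3] w 0.3 g 0.0
[-0.76604444  0.          0.64278761]
```

View pics/c6.png

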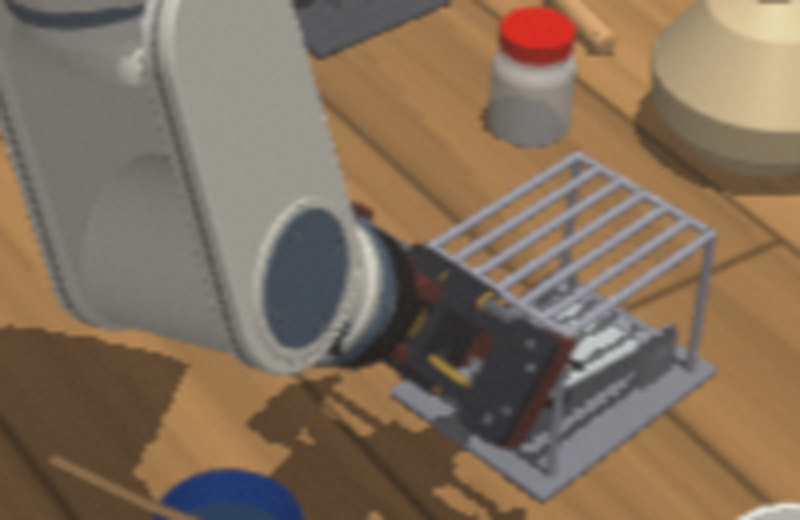

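The fingers are in under the front bar and the gripper body is clear in front of it; the measured force is about zero. Pressing down in small steps.

```bash
python3 -m creep '{"delta_pos":[[-0.0038,0,0.0032],[-0.0038,0,0.0032],[0,0,0]],"twist":[[0,0,0],[0,0,0],[0,0,0]]}'
python3 -m creep '{"delta_pos":[[-0.0038,0,0.0032],[-0.0038,0,0.0032],[0,0,0]],"twist":[[0,0,0],[0,0,0],[0,0,0]]}'
```

```text
t: 12.53
ee_pos: [505.9, -243.0, 55.9]
orientation: [-2.766, -0.26, -1.292]
ft_force: [-0.1, 1.0, -0.6]
width: 0.4
grasp_force: 0.0
t: 12.78
ee_pos: [506.3, -243.2, 46.5]
orientation: [-2.765, -0.259, -1.294]
ft_force: [-3.4, -1.2, 7.5]
width: 0.3
grasp_force: 3.7
```

```bash
python3 -m creep '{"delta_pos":[[-0.003,0,0.0026],[-0.0015,0,0.0013],[0,0,0]],"twist":[[0,0,0],[0,0,0],[0,0,0]]}'
python3 -m creep '{"delta_pos":[[-0.0012,0,0.001],[-0.0008,0,0.0006],[0,0,0]],"twist":[[0,0,0],[0,0,0],[0,0,0]]}'
```

```text
t: 13.03
ee_pos: [506.3, -243.3, 40.9]
orientation: [-2.765, -0.259, -1.295]
ft_force: [-5.3, -1.1, 9.5]
width: 0.7
grasp_force: 4.7
t: 13.28
ee_pos: [506.2, -243.3, 38.6]
orientation: [-2.765, -0.259, -1.295]
ft_force: [-5.8, -1.5, 9.3]
width: 0.4
grasp_force: 5.0
```

```bash
python3 -m creep '{"delta_pos":[[-0.0008,0,0.0006],[-0.0008,0,0.0006],[0,0,0]],"twist":[[0,0,0],[0,0,0],[0,0,0]]}'
python3 - <<'E'
from h import *
im,d=snap('side','s7');P=cloud('s7')
h=cv2.cvtColor(im,cv2.COLOR_RGB2HSV);m=(h[...,0]<14)&(h[...,1]>70)&(np.hypot(P[...,0]-600,P[...,1]-190)<180)&(P[...,2]>8)&(P[...,2]<200)
print(m.sum(), np.round(P[m][::max(1,m.sum()//10)]).tolist())
E
```

```text
t: 13.53
ee_pos: [506.3, -243.3, 37.4]
orientation: [-2.764, -0.259, -1.298]
ft_force: [-8.6, -1.6, 17.3]
width: 0.6
grasp_force: 8.7
11 [[731.0, 187.0, 183.0], [729.0, 189.0, 179.0], [715.0, 184.0, 175.0], [710.0, 182.0, 174.0], [706.0, 186.0, 167.0], [700.0, 182.0, 167.0], [709.0, 194.0, 139.0], [707.0, 177.0, 107.0], [705.0, 175.0, 105.0], [706.0, 175.0, 101.0], [605.0, 178.0, 107.0]]
```

The force has jumped to 17 N, so the pedal is on its stop. Holding it there and watching the props.

```bash
python3 -m creep '{"delta_pos":[[0,0,0],[0,0,0],[0,0,0],[0,0,0],[0,0,0],[0,0,0],[0,0,0],[0,0,0],[0,0,0],[0,0,0],[0,0,0],[0,0,0],[0,0,0],[0,0,0],[0,0,0],[0,0,0],[0,0,0],[0,0,0],[0,0,0],[0,0,0]],"twist":[[0,0,0],[0,0,0],[0,0,0],[0,0,0],[0,0,0],[0,0,0],[0,0,0],[0,0,0],[0,0,0],[0,0,0],[0,0,0],[0,0,0],[0,0,0],[0,0,0],[0,0,0],[0,0,0],[0,0,0],[0,0,0],[0,0,0],[0,0,0]]}'
python3 - <<'E'
from h import *
snap('top','t8');snap('side','s8')
a=cv2.imread('pics/t8.png')[130:290,180:300];b=cv2.imread('pics/s8.png')[145:265,240:380]
A=cv2.resize(a,(400,533),interpolation=2);B=cv2.resize(b,(400,343),interpolation=2)
c=np.zeros((533,800,3),np.uint8);c[:,:400]=A;c[:343,400:]=B;cv2.imwrite('pics/c8.png',c)
E
```

```text
t: 15.25
ee_pos: [506.3, -243.3, 37.5]
orientation: [-2.764, -0.259, -1.298]
ft_force: [-8.6, -0.6, 16.4]
width: 0.5
grasp_force: 8.2
```

View pics/c8.png

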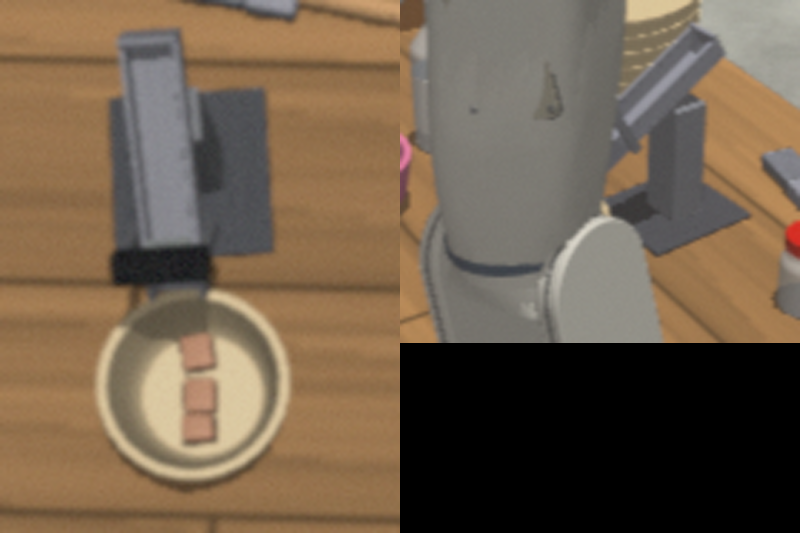

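The top view shows all three props in the bowl, at crop positions (197,352), (200,395) and (198,428), and the trough empty. Raising off the pedal and backing out.

```bash
python3 -m creep '{"delta_pos":[[0.0038,0,-0.0032],[0.0038,0,-0.0032],[0.0042,0,-0.0035],[0.0042,0,-0.0035],[0.0042,0,-0.0035],[0,0,0],[0,0,-0.01],[0,0,-0.02],[0,0,-0.025],[0,0,-0.025],[0,0,-0.025],[0,0,-0.02],[0,0,0]],"twist":[[0,0,0],[0,0,0],[0,0,0],[0,0,0],[0,0,0],[0,0,0],[0,0,0],[0,0,0],[0,0,0],[0,0,0],[0,0,0],[0,0,0],[0,0,0]]}'
python3 -m creep '{"delta_pos":[[0.01,0,-0.006],[0.015,0,-0.01],[0.015,0,-0.01],[0.015,0,-0.01],[0.01,0,-0.006],[0,0,0],[0,0,0]],"twist":[[0,0,0],[0,0,0],[0,0,0],[0,0,0],[0,0,0],[0,0,0],[0,0,0]]}'
python3 - <<'E'
from h import *
snap('top','t9');im,d,K,E=load('t9');P=cloud('t9');hsv=cv2.cvtColor(im,cv2.COLOR_RGB2HSV)
m=(np.hypot(P[...,0]-515,P[...,1]-187)<80)&(P[...,2]>58)&(P[...,2]<72)&(hsv[...,1]>25)&(hsv[...,1]<130)&(P[...,0]<560)
R=P[m];s=np.linalg.lstsq(np.c_[2*R[:,:2],np.ones(len(R))],(R[:,:2]**2).sum(1),rcond=None)[0];print('bowl',s[:2])
r=((hsv[...,0]<14)&(hsv[...,1]>70)&(np.hypot(P[...,0]-515,P[...,1]-187)<60)).astype(np.uint8)
print(cv2.connectedComponentsWithStats(r)[2][1:])
# pedal/guard seen by the wrist camera, unit frame
snap('wrist','w9')
for f in('w5','w9'):
    P=cloud(f);X=(P[...,:2]-[519.7,-239])@[.982,.188];Y=(P[...,:2]-[519.7,-239])@[-.188,.982];Z=P[...,2]
    b=(load(f)[1]>150)&(abs(Y)<30)&(X>-20)&(X<0)&(Z>20)&(Z<60);print(f,'pedal z',np.median(Z[b]),b.sum())
    b=(load(f)[1]>150)&(abs(Y)<60)&(abs(X+27)<12)&(Z>105)&(Z<125);print('bar X',np.median(X[b]))
a=cv2.absdiff(cv2.imread('pics/top0.png'),cv2.imread('pics/t9.png'))
for n,(u,v) in dict(cupa=(209,340),cupb=(424,340),jar=(320,168),bottle=(115,225),tea=(508,242),pink=(148,293),pink2=(510,333),ped=(412,235)).items(): print(n,a[v-35:v+35,u-35:u+35].mean().round(1))
print(get_obs()['ft_force'],get_obs()['t'])
E
```

```text
t: 16.43
ee_pos: [410.1, -261.3, 143.9]
orientation: [-2.768, -0.258, -1.293]
ft_force: [-0.5, -1.0, 0.2]
width: 0.3
grasp_force: 0.0
t: 17.02
ee_pos: [421.6, -258.6, 219.1]
orientation: [-2.766, -0.262, -1.293]
ft_force: [-0.3, 0.5, -0.8]
width: 0.6
grasp_force: 0.0
bowl [514.89382326 187.53964719]
[[214 214   2   2   3]
 [220 215   2   1   2]
 [234 230  10  11  95]
 [235 244  10  19 169]]
w5 pedal z 45.24171805065714 471
bar X -26.301033369036134
w9 pedal z 45.21206734951994 413
bar X -26.40262706112474
cupa 5.0
cupb 40.8
jar 4.8
bottle 4.9
tea 4.9
pink 5.3
pink2 18.8
ped 5.1
[ 0.30719499 -0.20950353 -0.30828486] 17.1167
```

View pics/t9.png

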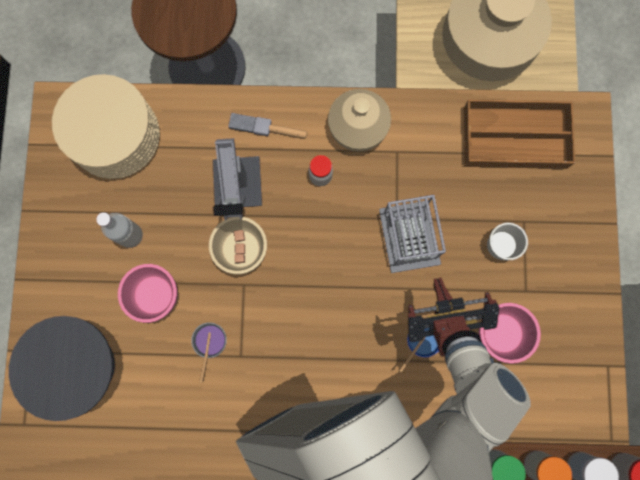

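The bowl stands under the chute at about (238,246) with three props in it. The pedal is back up, nothing else has moved, and the robot is touching nothing.

```bash
python3 -c "from workcell import close_job; print(close_job())"
```

```text
the job is handed in; nothing more can be done
None
```

The job is done and handed in after 17 s of robot time: the cream bowl stands under the chute with all three kiln props in it, the pedal is back up, and the other things on the bench were left where they were.

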